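# Line up three splashback tiles in the setting-out jig and bar them in

### The arm

A 6-joint arm with a two-finger parallel gripper is mounted at the origin on the work surface. World frame = base frame: x ahead of the robot, y to its left, z up, the work surface at z = 0. Lengths are in m, angles in degrees, forces in N, time in s.
With the tool pointing down it reaches from about 0.325 to 0.775 m from the base axis. Payload 5.5 kg.
Tool frame: the origin (TCP) lies midway between the tips of the shut fingers; the grasp point (between the pads) lies behind it (grip_depth is the z of the grasp point in the tool frame, in m); z points along the fingers, y is the line along which they close (so a half turn about z gives the same grasp; the last joint's range is limited). The gripper opens to 85 mm and grips with 20 to 120 N. Pads are 22 mm wide; open, the fingers measure 114 mm over their backs; the gripper's body (76 mm by 85 mm) begins 54 mm behind the grasp point. The pads swing forward as they close: fully open they stand 13 mm farther back than shut.
Start: joints at [60.636, 5.22, 70.514, -0, 104.267, -3.249], TCP at [0.264, 0.539, 0.231] pointing down, gripper open.
Joint ranges: [-164.24, 164.24], [-49.07, 125.15], [9.68, 141.18], [-86.29, 266.29], [3.28, 154.24], [-151.56, 151.56]. Speed limits (degrees/s): [147.25, 147.25, 172.46, 180, 180, 180].

### API

Orientations are given as a 3x3 rotation matrix whose columns are the frame's x, y, z axes.
In Python, from plant import * gives the robot as it stands.
- The arm moves only by the tool send_rows, never from a script. Its argument "motion" is a list of rows, each a list of 2 entries, a list of its own where there are three numbers: the shift along the tool's x, y, z in units of 120 mm (1.0 is 120 mm), then the turn, a rotation vector about the tool's x, y, z in units of pi/4 rad (1.0 is pi/4 rad). A call has 1 to 12 rows; each row is the pose to reach, as a shift and turn from the pose commanded when the call began, along the tool's axes at that moment; what a row does not reach only later rows make up. A row lasts 1/8 s, in which the tool goes at most 62.5 mm and 10.7 degrees, less where a joint would pass 70% of its speed; a pose out of reach is approached as far as the arm can. A call with a number of a shift or a turn outside -1 to 1 is refused whole. A call with a gripper value outside its range is refused whole. "gripper" is the opening, from 0 (shut) to 1 (fully open), set as the call begins (left out, the last holds). The fingers move at their own pace and stop on an object; the grip force is fixed at half the most. Time passes only in rows, so rows that repeat a pose let the fingers close. It gives the time, the measured TCP pose, the force, the opening and the grip force at its end, in the units of the state.
- read_state(): the state, without advancing time (a new reading comes with each control period).
- get_image(name): name is "scene" or "top" or "wrist"; returns a dict with "img" (400x640x3 uint8, red, green, blue), "camera_matrix" (3x3 intrinsics, pixels), "extrinsics" (4x4, takes a point from world to camera coordinates). Camera axes: x right, y down, z forward; pixel columns grow to the right and rows downward; lengths in m; the calibration is good to about 2 mm. The wrist camera is an equidistant fisheye: a pixel r from the principal point sees the ray r / f radians off the axis. A picture is of the moment at which its call begins. There is no depth.
- hand_in(): hands the job in; it is judged then, once.
The state is a dict: "time": time; "joint_pos": joint angles; "joint_vel": joint speeds; "effort": joint torques, N m; "eef_pos": TCP position; "tcp_rot": TCP orientation; "force": force on the tool from outside, world axes, zero at the start; "torque": the same for the moment, N m; "gripper_width": finger opening in m; "grasp_force": force on a finger pad.
Only numpy, scipy, OpenCV 4.12 (cv2) and the standard library are available. Lean on these libraries where they do the work, as an engineer would, in place of code of your own. Each camera call takes 0.05 s, during which the arm holds its last target. There are 200 camera calls.

### The job

Slide the three loose tiles across the counter, without lifting them, into the aluminium jig so that they lie side by side in one straight row, ends flush against the back fence and tight together. Then press the row sideways, firmly but without shoving the sliding end stop along, so that no gaps are left between tiles and stop. Finally lay the wooden bar across the jig's two front posts, fully down in both notches and about centred, let go, and leave the mug, bowl and soap bottle alone.

Things in the scene. Friction and masses are not known exactly. Their poses are not given: they have to be found in the camera images.
- jig: Low aluminium jig fixed to the counter, open at front and right. Origin on the counter midway between its posts, 50 mm before the fence face; x towards the fence (away from the robot), y left, z up. Fence face at x = +50 mm, 18 mm high: a flush tile has its centre at x = 0. A fixed block beyond the stop: x -10 to +45, y 172 to 184 mm, 20 high.
- notch_left (a point): Left front post, at jig x -65, y +129 mm: this point is the centre of its notch floor, 14 mm above the counter. The post is 34 mm (x) by 18 mm (y), 36 mm high to the tips of the notch's flared walls. The notch runs along the jig's y, 20 mm wide, flaring above 26 mm height to about 32 mm. The opening between the posts is 240 mm.
- notch_right (a point): Right front post, same shape, at jig x -65, y -129 mm: centre of its notch floor, 14 mm above the counter.
- stop_face (a point): Centre of the end stop's right-hand face, 12 mm above the counter, axes as the jig's. The row is pressed to its +y: tiles tight against it have their centres 25, 75 and 125 mm to its right, in any order. The face starts at jig y = +100 to +112 mm.
- stop: The end stop at the row's left: dark steel block 60 mm long (jig x -13 to +47 mm), 16 mm thick, 24.5 mm high. Pushed with more than about 14 N it slides to the left along two rods and stays there. Origin: foot of its right-hand face at jig x = 0, axes as the jig's.
- tile0: Glazed cream tile, a plain slab 100 mm long (its x) by 50 mm wide (its y) by 22 mm high (its z), 0.25 kg, lying flat; one of three alike. Origin: centre of its underside.
- tile1: Glazed cream tile, a plain slab 100 mm long (its x) by 50 mm wide (its y) by 22 mm high (its z), 0.25 kg, lying flat; one of three alike. Origin: centre of its underside.
- tile2: Glazed cream tile, a plain slab 100 mm long (its x) by 50 mm wide (its y) by 22 mm high (its z), 0.25 kg, lying flat; one of three alike. Origin: centre of its underside.
- bar: Plain wooden bar 268 mm long (its x), 16 mm wide (y), 28 mm high (z), 0.12 kg, standing on its narrow side on the counter at the right. Origin: centre of its underside. In the notches it lies along the jig's y, underside 14 mm above the counter, top 20 mm above the tiles' tops, 7 mm from their ends.
- mug: Bystander: small terracotta mug, radius 34 mm, 60 mm high, origin at the centre of its underside.
- bowl: Bystander: white bowl, radius 60 mm, 55 mm high, origin at the centre of its underside.
- soap: Bystander: green soap bottle, radius 30 mm, 170 mm high, origin at the centre of its underside.

How it is judged (in metres and radians):
On the way, in this order (a step that is already met when the one before it is completed fails the run):
1. the three tiles are in the row and pressed together firmly: the end stop feels more than 3 N from the tile beside it (contact force between any of tile0, tile1, tile2 and stop above 3 N and x of tile0 in the frame of jig between -0.005 and 0.004 m and y of tile0 in the frame of stop_face between -0.13 and 0 m and angle between the x axis of each of tile0, tile1, tile2 and the x axis of jig, either way round below 0.06 rad and angle between each of tile0, tile1, tile2's own z axis and vertical below 0.04 rad and height (world z) of each of tile0, tile1, tile2 below 0.004 m and x of tile1 in the frame of jig between -0.005 and 0.004 m and y of tile1 in the frame of stop_face between -0.13 and 0 m and x of tile2 in the frame of jig between -0.005 and 0.004 m and y of tile2 in the frame of stop_face between -0.13 and 0 m), for 0.1 s.
2. the bar lies down in both notches (z of bar in the frame of jig between 0.01 and 0.017 m and x of bar in the frame of jig between -0.07 and -0.06 m and y of bar in the frame of jig between -0.011 and 0.011 m and angle between the x axis of bar and the y axis of jig, either way round below 0.04 rad), for 0.2 s.
At the end, for the whole second after the job is handed in: Tiles flat, each within 3.5 mm of flush and 0.04 rad of square to the fence, gaps from stop on totalling under 4 mm; bar down in both notches, within 11 mm of centre; stop within 6 mm and mug, bowl, soap within 20 mm of where they started; all at rest (all of step 2 and x of tile0 in the frame of jig between -0.0035 and 0.004 m and y of tile0 in the frame of stop_face between -0.129 and 0 m and angle between the x axis of each of tile0, tile1, tile2 and the x axis of jig, either way round below 0.04 rad and angle between each of tile0, tile1, tile2's own z axis and vertical below 0.04 rad and height (world z) of each of tile0, tile1, tile2 below 0.004 m and x of tile1 in the frame of jig between -0.0035 and 0.004 m and y of tile1 in the frame of stop_face between -0.129 and 0 m and x of tile2 in the frame of jig between -0.0035 and 0.004 m and y of tile2 in the frame of stop_face between -0.129 and 0 m and linear speed of each of tile0, tile1, tile2, bar below 0.01 m/s and distance of stop_face from where it was at the start of the episode below 0.006 m and distance of each of mug, bowl, soap from where it was at the start of the episode below 0.02 m); the robot touches nothing.
It fails at once if a tile is lifted more than 12 mm off the counter (height (world z) of any of tile0, tile1, tile2 above 0.012 m).
It fails at once if the end stop is shoved along by more than 6 mm (distance of stop_face from where it was at the start of the episode above 0.006 m).
It fails at once if a bystander is moved by more than 20 mm (distance of any of mug, bowl, soap from where it was at the start of the episode above 0.02 m).
It also fails if it takes over 72 s, if anything falls off the work surface, if the arm or the gripper's body presses on something with over 40 N, if the wrist force passes 120 N, or if a joint passes its speed limit or range.

## Working session

There is one attempt and no reset: what is moved stays moved. The work goes in short steps, Python scripts to look and compute and a tool call to move; the robot and the scene stay as the last step left them, time stands still between calls to the robot, and variables do not carry over. Pictures are saved under pics/ and viewed, at most 10 in all, crops included, and the job is handed in when it is done.

Besides the shell and the picture viewer there is one more tool, called after ">>>" by a JSON object that holds its "api" and its "payload". send_rows: Moves the arm, as the interface text tells. Its arguments: {"type":"object","properties":{"motion":{"type":"array"},"gripper":{"type":"number"}},"required":["motion"]}

```bash
mkdir -p pics; python3 - <<'E'
from plant import *
import cv2,numpy as np
s=read_state();print(s)
for n in("top","scene"):
    d=get_image(n);cv2.imwrite(f"pics/{n}0.png",d["img"][:,:,::-1]);print(d["camera_matrix"],d["extrinsics"])
E
```

```text
{'time': 0.0, 'joint_pos': array([ 6.06350680e+01,  5.26402638e+00,  7.05825162e+01, -5.72785132e-04,
        1.04267366e+02, -3.24801357e+00]), 'joint_vel': array([-0.05148068,  0.01764816, -0.0586862 ,  0.01670241,  0.05152773,
       -0.06046493]), 'effort': array([ 1.36387502e-03, -4.58739817e+01, -4.18020165e+01,  1.22879001e-04,
        1.19648463e-02,  2.74416138e-06]), 'eef_pos': array([0.26397937, 0.5384877 , 0.23013501]), 'tcp_rot': array([[-8.97896500e-01,  4.40205566e-01, -9.66453495e-04],
       [ 4.40206615e-01,  8.97894825e-01, -1.73739369e-03],
       [ 1.02963219e-04, -1.98543894e-03, -9.99998024e-01]]), 'force': array([-0.64848703,  0.59049664, -0.21404915]), 'torque': array([ 0.02258698, -0.01024721,  0.03934462]), 'grasp_force': 0.0, 'gripper_width': 0.08554668858487997}
[[369.70138567   0.         321.66247136]
 [  0.         369.70138567 201.52107816]
 [  0.           0.           1.        ]] [[ 0.01583273 -0.99972686  0.01719109  0.03472624]
 [-0.99328713 -0.01769645 -0.11431324  0.59202706]
 [ 0.11458624 -0.0152658  -0.993296    1.07853968]
 [ 0.          0.          0.          1.        ]]
[[429.63992198   0.         318.38713478]
 [  0.         429.63992198 201.68835203]
 [  0.           0.           1.        ]] [[-0.12622274  0.99191943 -0.01279278  0.01623189]
 [ 0.61265564  0.06780549 -0.78743602 -0.33506253]
 [-0.78020567 -0.1072299  -0.61626363  1.49727229]
 [ 0.          0.          0.          1.        ]]
```

View pics/top0.png

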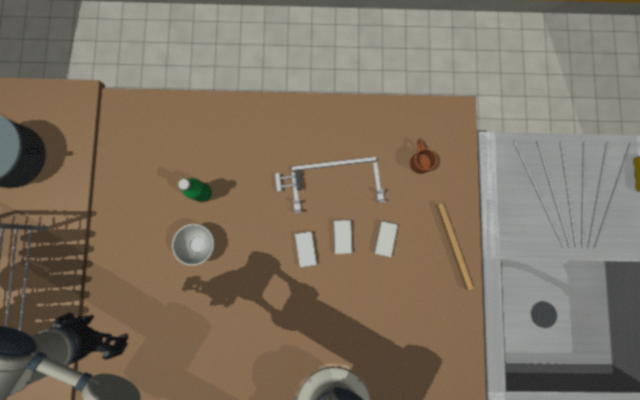

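View pics/scene0.png

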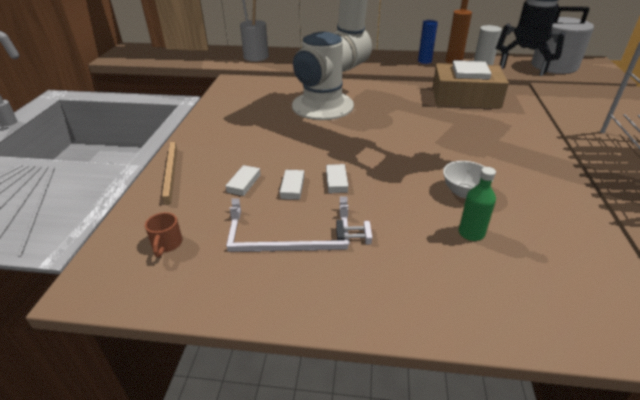

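The top view shows the jig at about (295–385, 160–210) and the tiles at (306,249), (343,237) and (386,239). The bar runs from (440,205) to (470,290), with the mug at (423,160), bowl at (193,245) and soap at (195,188). The scene view agrees. Next I measure these.

```bash
cat > h.py <<'E'
from plant import *
import cv2,numpy as np
def rays(d,uv,fish=False):
    K=d["camera_matrix"];E=d["extrinsics"];uv=np.atleast_2d(uv).astype(float)
    p=(uv-K[:2,2])/[K[0,0],K[1,1]]
    if fish:
        r=np.linalg.norm(p,axis=1)+1e-12
        c=np.c_[p*(np.sin(r)/r)[:,None],np.cos(r)]
    else: c=np.c_[p,np.ones(len(p))]
    R=E[:3,:3];return -R.T@E[:3,3],c@R
def onplane(d,uv,z,fish=False):
    o,r=rays(d,uv,fish);return o+r*((z-o[2])/r[:,2])[:,None]
def proj(d,P,fish=False):
    P=np.atleast_2d(P);c=P@d["extrinsics"][:3,:3].T+d["extrinsics"][:3,3];K=d["camera_matrix"]
    q=np.linalg.norm(c[:,:2],axis=1)+1e-12
    s=np.arctan2(q,c[:,2])/q if fish else 1/c[:,2]
    return c[:,:2]*s[:,None]*[K[0,0],K[1,1]]+K[:2,2]
def rect(xy):
    "minAreaRect in mm -> centre (m), yaw of long axis deg, sizes mm"
    (c,s,a)=cv2.minAreaRect((np.asarray(xy)[:,:2]*1000).astype(np.float32))
    if s[0]<s[1]: s=s[::-1];a+=90
    return np.array(c)/1000,(a+90)%180-90,s
def blobs(m,amin):
    cs,_=cv2.findContours(m.astype(np.uint8),cv2.RETR_EXTERNAL,cv2.CHAIN_APPROX_NONE)
    return [c[:,0,:] for c in cs if cv2.contourArea(c)>amin]
def to_tool(dw,R): return R.T@np.asarray(dw)/0.12
E
python3 - <<'E'
from h import *
import plant
print([n for n in dir(plant) if not n.startswith('_')], getattr(plant,'grip_depth',None))
d=get_image("top");im=d["img"].astype(int);hsv=cv2.cvtColor(d["img"],cv2.COLOR_RGB2HSV)
w=(hsv[:,:,1]<50)&(hsv[:,:,2]>130)
w[:140]=0;w[290:]=0;w[:,:260]=0;w[:,400:]=0
for c in blobs(w,30):print("white",c.mean(0),rect(onplane(d,c,.022)))
b=(hsv[:,:,0]>12)&(hsv[:,:,0]<25)&(hsv[:,:,1]>90)&(hsv[:,:,2]>150);b[:190]=0;b[300:]=0;b[:,:425]=0;b[:,478:]=0
for c in blobs(b,30):print("bar",c.mean(0),rect(onplane(d,c,.028)))
cv2.imwrite("pics/jig0.png",cv2.resize(d["img"][140:300,265:485,::-1],None,fx=3.6,fy=3.6,interpolation=cv2.INTER_CUBIC))
w=get_image("wrist");print(w["camera_matrix"],w["extrinsics"]);
cv2.imwrite("pics/w0.png",w["img"][:,:,::-1])
E
```

```text
['Unreachable', 'get_image', 'grip_depth', 'hand_in', 'read_state'] -0.0187
white [305.14736842 249.11578947] (array([0.44937601, 0.09198622]), 9.853846549987793, (103.24700927734375, 52.754180908203125))
white [385.88297872 238.90425532] (array([ 0.48383853, -0.15101144]), -12.210075378417969, (102.84587097167969, 53.26625442504883))
white [342.19791667 236.5       ] (array([ 0.488056  , -0.01856803]), 0.9710414409637451, (98.95288848876953, 54.25092697143555))
white [288.56687898 187.7133758 ] (array([0.61864612, 0.14991629]), 11.99686336517334, (131.11427307128906, 62.87073516845703))
white [377.79545455 182.27272727] (array([ 0.65656128, -0.12834779]), 7.6712517738342285, (126.66102600097656, 22.4488468170166))
white [333.01744186 163.02325581] (array([0.7126842, 0.0094641]), -82.03925228118896, (263.9857177734375, 14.116442680358887))
bar [455.38505747 246.49425287] (array([ 0.4656821 , -0.35804678]), 18.70747947692871, (266.5160827636719, 14.014464378356934))
[[309.70691629   0.         319.38903259]
 [  0.         309.70691629 198.12482946]
 [  0.           0.           1.        ]] [[ 0.43999572  0.89799892 -0.00130396 -0.5982377 ]
 [ 0.85600888 -0.41898198  0.30282485 -0.03863287]
 [ 0.27139006 -0.13435784 -0.95304533  0.37915462]
 [ 0.          0.          0.          1.        ]]
```

View pics/jig0.png

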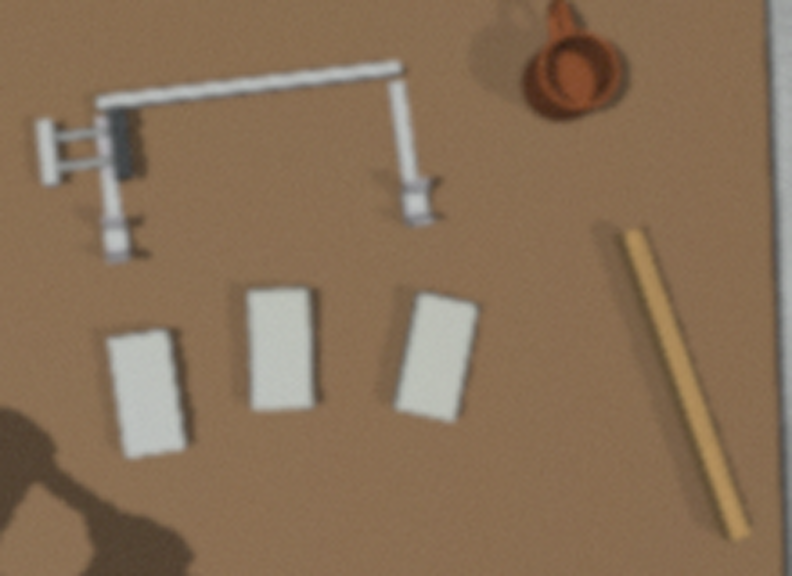

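The crop shows the jig's fence from (97,102) to (400,68), the dark stop at (120,143), and posts at (115,240) and (415,205). It also shows the three tiles and the bar. Now I move over the work area for a closer look.

>>> {"api": "send_rows", "payload": {"motion": [[[-0.25,-0.2,-0.03],[0,0,0]],[[-0.5,-0.4,-0.06],[0,0,0]],[[-0.75,-0.6,-0.1],[0,0,0]],[[-1,-0.82,-0.13],[0,0,0]]], "gripper": 1}}

```text
time: 0.7
eef_pos: [0.3289, 0.3965, 0.2468]
tcp_rot: [[-0.898, 0.44, -0.0], [0.44, 0.898, -0.0], [-0.0, -0.0, -1.0]]
force: [1.0, 0.7, -0.1]
gripper_width: 0.0854
grasp_force: 0.0
```

>>> {"api": "send_rows", "payload": {"motion": [[[-0.25,-0.2,-0.03],[0,0,0]],[[-0.5,-0.4,-0.06],[0,0,0]],[[-0.75,-0.6,-0.1],[0,0,0]],[[-1,-0.82,-0.13],[0,0,0]]]}}

```text
time: 1.2
eef_pos: [0.3933, 0.2552, 0.2625]
tcp_rot: [[-0.898, 0.44, 0.0], [0.44, 0.898, -0.0], [-0.0, -0.0, -1.0]]
force: [0.1, -0.2, 0.2]
gripper_width: 0.0857
grasp_force: 0.0
```

>>> {"api": "send_rows", "payload": {"motion": [[[-0.25,-0.2,-0.03],[0,0,0]],[[-0.5,-0.4,-0.06],[0,0,0]],[[-0.75,-0.6,-0.1],[0,0,0]],[[-1,-0.82,-0.13],[0,0,0]]]}}

```text
time: 1.7
eef_pos: [0.4578, 0.1141, 0.2781]
tcp_rot: [[-0.898, 0.44, 0.0], [0.44, 0.898, 0.0], [-0.0, 0.0, -1.0]]
force: [-0.0, 0.5, -0.5]
gripper_width: 0.0857
grasp_force: 0.0
```

>>> {"api": "send_rows", "payload": {"motion": [[[-0.25,-0.2,0],[0,0,-0.2]],[[-0.5,-0.4,0],[0,0,-0.4]],[[-0.67,-0.56,0],[0,0,-0.6]],[[-0.67,-0.56,0],[0,0,-0.76]],[[-0.67,-0.56,0],[0,0,-0.76]],[[-0.67,-0.56,0],[0,0,-0.76]]]}}

```text
time: 2.45
eef_pos: [0.4999, 0.0198, 0.2781]
tcp_rot: [[-0.99, -0.139, -0.0], [-0.139, 0.99, 0.0], [0.0, 0.0, -1.0]]
force: [0.4, 0.5, 0.9]
gripper_width: 0.0854
grasp_force: 0.0
```

```bash
python3 - <<'E'
from h import *
s=read_state();print(s["time"],s["eef_pos"],s["tcp_rot"],s["joint_pos"],s["force"])
w=get_image("wrist");cv2.imwrite("pics/w1.png",w["img"][:,:,::-1])
E
```

```text
2.45 [0.49994723 0.01977479 0.27805988] [[-9.90328688e-01 -1.38741085e-01 -2.80343207e-05]
 [-1.38741087e-01  9.90328687e-01  5.91177287e-05]
 [ 1.95611342e-05  6.24354949e-05 -9.99999998e-01]] [-1.63367935e+00 -9.24167353e+00  7.98742038e+01  3.54040945e-03
  1.09369172e+02 -9.96075101e+01] [0.44660922 0.51558556 0.88948626]
```

View pics/w1.png

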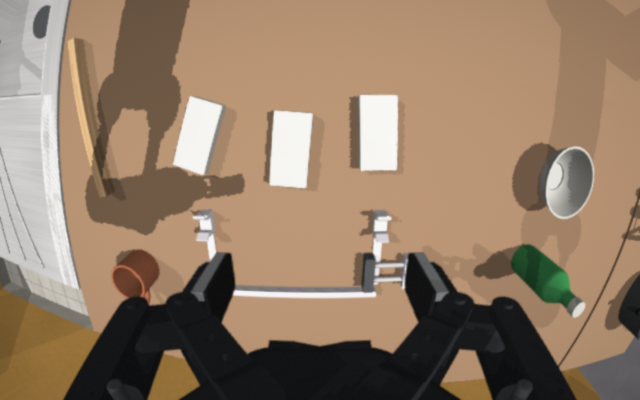

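The wrist view shows the tiles at (198,135), (291,149) and (379,132). The fence runs from (235,291) to (375,294), the posts are at (204,222) and (381,222), and the stop is at (369,272).

```bash
python3 - <<'E'
from h import *
w=get_image("wrist");im=w["img"]
g=cv2.cvtColor(im,cv2.COLOR_RGB2GRAY).astype(float)
U=8;big=cv2.resize(im,None,fx=U,fy=U,interpolation=cv2.INTER_CUBIC)
hsv=cv2.cvtColor(big,cv2.COLOR_RGB2HSV)
m=(hsv[:,:,1]<45)&(hsv[:,:,2]>190)
mm=m.copy();mm[200*U:]=0;mm[:80*U]=0;mm[:,:165*U]=0;mm[:,410*U:]=0
for c in blobs(mm,500*U):
    uv=(c+.5)/U-.5; print(uv.mean(0),rect(onplane(w,uv,.022,True)), rect(onplane(w,uv,.011,True))[2])
# fence
P=[]
for u in range(242,362,4):
    col=g[280:304,u];gr=np.diff(col);i=gr[:].argmax();j=gr.argmin()
    sub=lambda k:k+.5+280+ (0 if k in(0,len(gr)-1) else .5*(abs(gr[k-1])-abs(gr[k+1]))/(abs(gr[k-1])-2*abs(gr[k])+abs(gr[k+1])))
    P.append((u,sub(i),sub(j)))
P=np.array(P);print(P[::6])
for k,z in((1,0),(2,.018)):
    q=onplane(w,P[:,[0,k]],z,True)
    vx,vy,x0,y0=cv2.fitLine(q[:,:2].astype(np.float32),cv2.DIST_HUBER,0,.001,.001).ravel();print(z,np.degrees(np.arctan2(vy,vx)),x0,y0)
print(g[262:288:4,352:384].astype(int))
crop=im[200:305,185:415];cv2.imwrite("pics/jig1.png",cv2.resize(crop[:,:,::-1],None,fx=3.4,fy=3.4,interpolation=cv2.INTER_CUBIC))
E
```

```text
[290.17730596 148.36501687] (array([ 0.48699652, -0.02109431]), 2.42848539352417, (100.7786636352539, 50.88576889038086)) (103.56412506103516, 52.292205810546875)
[196.59824796 134.53083752] (array([ 0.48265994, -0.15233354]), -11.633979797363281, (100.37704467773438, 50.536739349365234)) (103.15135955810547, 51.93353271484375)
[378.2502462  132.08993388] (array([0.44843784, 0.08995963]), 9.729379653930664, (100.54973602294922, 50.18620681762695)) (103.32882690429688, 51.57332229614258)
[[242.         290.24637681 295.48780488]
 [266.         291.25       296.52380952]
 [290.         291.63636364 297.27027027]
 [314.         292.12280702 297.55882353]
 [338.         291.86666667 297.47368421]]
0 -81.963715 0.7153672 0.03523303
0.018 -82.099434 0.7159551 0.018385094
[[157 148 127 102  95  94  94  94  94  91  78  52  48  73  87  91  93  93
   92  92  92  92  95 106 124 137 137 127 112 102 101 104]
 [157 151 129 103  94  94  94  94  94  87  71  47  54  84  93  93  92  92
   92  92  92  96 118 159 190 204 215 216 215 215 215 214]
 [152 130 107  97  94  95  94  94  93  83  66  46  59  87  94  92  92  92
   92  93  92 101 142 204 230 232 220 173 145 141 144 151]
 [158 151 125 101  94  94  94  94  91  77  57  45  66  91  95  93  92  92
   94  94  92 106 152 203 221 213 178 120  94  96 103 107]
 [147 118  98  94  94  94  94  94  89  70  50  51  71  89  93  92  92  93
   93  93  93 104 127 147 162 171 175 177 178 180 181 183]
 [156 146 118  98  94  94  94  95  87  67  51  61  80  90  93  93  92  93
   92  93 104 145 197 210 205 187 164 151 151 155 158 159]
 [141 136 133 133 133 132 132 132 123  93  68  76  91  94  93  91  92  93
   92  93  98 112 130 139 141 140 140 141 146 154 157 157]]
```

View pics/jig1.png

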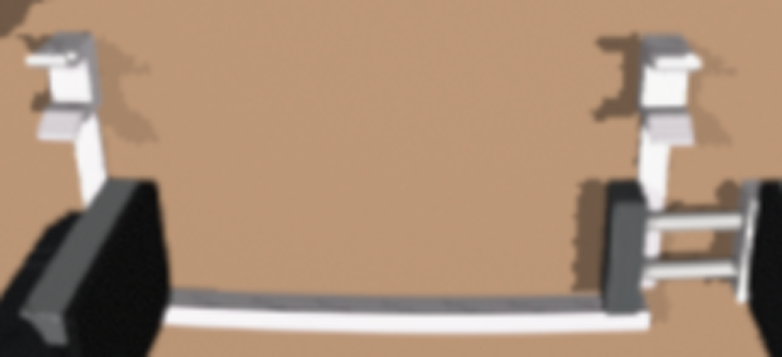

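The crop shows the fence's top-front edge near crop row 310, the stop face's top edge at crop column 610, and notch floors at (665,87) and (71,84).

```bash
python3 - <<'E'
from h import *
w=get_image("wrist");g=cv2.cvtColor(w["img"],cv2.COLOR_RGB2GRAY).astype(float)
P=[]
for u in range(242,355,2):
    gr=np.diff(g[280:304,u]);k=gr.argmax()
    P.append((u,k+280.5+.5*(gr[k-1]-gr[k+1])/(gr[k-1]-2*gr[k]+gr[k+1])))
q=onplane(w,P,.018,True)
vx,vy,x0,y0=cv2.fitLine(q[:,:2].astype(np.float32),cv2.DIST_HUBER,0,.001,.001).ravel()
a=np.degrees(np.arctan2(vy,vx));a=a if a>0 else a+180
yaw=a-90;c,s=np.cos(np.radians(yaw)),np.sin(np.radians(yaw));X=np.array([c,s]);Y=np.array([-s,c])
print("yaw",yaw)
fx=np.array([x0,y0])@X; print("fence x along jigX",fx)
L=onplane(w,[[373.2,225],[387.4,225]],.014,True)[:,:2]@Y; R=onplane(w,[[199.7,224],[212.4,224]],.014,True)[:,:2]@Y
print("posts y",L,R,(L.mean()+R.mean())/2,L.mean()-R.mean())
oy=(L.mean()+R.mean())/2; O=(fx-.05)*X+oy*Y;print("origin",O)
J=lambda p:((np.atleast_2d(p)[:,:2]-O)@np.c_[X,Y])*1000
print("stop top",J(onplane(w,[[364.6,266],[364,274],[362.7,282]],.0245,True)),"bot",J(onplane(w,[[361.5,274]],0,True)))
for z,pts in((.014,[[380,219.4],[380,231.8],[206,219],[206,230]]),):print(J(onplane(w,pts,z,True)))
print("post ends z36", J(onplane(w,[[185+28/3.4,200+60/3.4],[185+38/3.4,200+137/3.4],[185+700/3.4,200+62/3.4],[185+693/3.4,200+143/3.4]],.036,True)))
d=get_image("top");gt=cv2.cvtColor(d["img"],cv2.COLOR_RGB2GRAY)
print("topcam fence ends",J(onplane(d,[[265+97/3.6,140+102/3.6],[265+402/3.6,140+68/3.6]],.018)))
print("tiles",J([[.487,-.0211],[.4827,-.1523],[.4484,.08996]]))
E
```

```text
yaw 8.095978
fence x along jigX 0.7006584
posts y [0.02575635 0.04673473] [-0.23017522 -0.20945842] -0.0917856429577296 0.25606235955703505
origin [0.65709995 0.00076247]
stop top [[ -0.49374989 107.15084871]
 [ 13.49927916 107.14169249]
 [ 27.91051125 106.0876206 ]] bot [[ 28.57622762 107.24971243]]
[[ -70.51432873  126.94001027]
 [ -51.12971384  128.30401522]
 [ -70.31797939 -126.94427237]
 [ -52.5652219  -129.39240959]]
post ends z36 [[ -80.77888364 -137.4626127 ]
 [ -45.48831098 -138.30951217]
 [ -80.77442266  137.3115386 ]
 [ -44.95085961  137.40336855]]
topcam fence ends [[  56.15801997  130.1799698 ]
 [  53.83733691 -133.64764942]]
tiles [[-171.48359266    2.3108857 ]
 [-194.21785916 -126.97594187]
 [-194.0581171   117.70011818]]
```

>>> {"api": "send_rows", "payload": {"motion": [[[0.05,-0.11,0.25],[0,0,0.06]],[[0.1,-0.22,0.5],[0,0,0.124]],[[0.155,-0.322,0.8],[0,0,0.124]],[[0.155,-0.322,1.0],[0,0,0.124]]]}}

```text
time: 3.15
eef_pos: [0.4863, -0.0219, 0.1562]
tcp_rot: [[-0.999, -0.042, -0.002], [-0.042, 0.999, -0.0], [0.002, -0.0, -1.0]]
force: [-0.2, 1.1, -0.5]
gripper_width: 0.0854
grasp_force: 0.0
```

>>> {"api": "send_rows", "payload": {"motion": [[[0,0,0.3],[0,0,0]],[[0,0,0.6],[0,0,0]],[[0,0,0.85],[0,0,0]],[[0,0,1.0],[0,0,0]]]}}

```text
time: 3.65
eef_pos: [0.4863, -0.0211, 0.0364]
tcp_rot: [[-0.999, -0.044, -0.002], [-0.044, 0.999, 0.0], [0.002, 0.0, -1.0]]
force: [0.3, 0.8, 0.1]
gripper_width: 0.0853
grasp_force: 0.0
```

>>> {"api": "send_rows", "payload": {"motion": [[[0,0,0.15],[0,0,0]],[[0,0,0.29],[0,0,0]],[[0,0,0.29],[0,0,0]]]}}

```text
time: 4.03
eef_pos: [0.4862, -0.0213, 0.0019]
tcp_rot: [[-0.999, -0.044, -0.002], [-0.044, 0.999, 0.0], [0.002, 0.0, -1.0]]
force: [-0.1, 0.5, 0.5]
gripper_width: 0.0855
grasp_force: 0.0
```

>>> {"api": "send_rows", "payload": {"motion": [[[0,0,0],[0,0,0]],[[0,0,0],[0,0,0]],[[0,0,0],[0,0,0]],[[0,0,0],[0,0,0]],[[0,0,0],[0,0,0]],[[0,0,0],[0,0,0]]], "gripper": 0.4}}

```text
time: 4.78
eef_pos: [0.4881, -0.0215, 0.0047]
tcp_rot: [[-0.999, -0.044, 0.003], [-0.044, 0.999, -0.0], [-0.003, -0.0, -1.0]]
force: [0.5, -0.1, 7.2]
gripper_width: 0.0487
grasp_force: 65.5
```

>>> {"api": "send_rows", "payload": {"motion": [[[-0.15,0.12,-0.015],[0,0,0]],[[-0.3,0.24,-0.015],[0,0,-0.04]],[[-0.45,0.36,-0.015],[0,0,-0.08]],[[-0.6,0.48,-0.015],[0,0,-0.124]],[[-0.7,0.56,-0.015],[0,0,-0.124]],[[-0.8,0.611,-0.015],[0,0,-0.124]]]}}

```text
time: 5.52
eef_pos: [0.5799, 0.0564, 0.0048]
tcp_rot: [[-0.99, -0.14, -0.001], [-0.14, 0.99, -0.0], [0.001, -0.0, -1.0]]
force: [-1.6, -1.1, 0.8]
gripper_width: 0.0486
grasp_force: 64.9
```

>>> {"api": "send_rows", "payload": {"motion": [[[-0.15,-0.015,0],[0,0,0]],[[-0.3,-0.03,0],[0,0,0]],[[-0.43,-0.045,0],[0,0,0]],[[-0.507,-0.049,0],[0,0,0]],[[-0.507,-0.049,0],[0,0,0]]]}}

```text
time: 6.15
eef_pos: [0.6413, 0.0588, 0.0048]
tcp_rot: [[-0.99, -0.14, 0.0], [-0.14, 0.99, 0.0], [-0.0, 0.0, -1.0]]
force: [-0.1, 0.1, -1.4]
gripper_width: 0.0486
grasp_force: 64.9
```

```bash
cat >> h.py <<'E'
yaw=np.radians(8.1);X=np.array([np.cos(yaw),np.sin(yaw)]);Y=np.array([-X[1],X[0]]);O=np.array([.6571,.00076])
J=lambda p:((np.atleast_2d(p)[:,:2]-O)@np.c_[X,Y])*1000
W=lambda j:O+np.asarray(j)/1000@np.c_[X,Y].T
def st():
    s=read_state();print("t",s["time"],"jig",J(s["eef_pos"])[0].round(1),"z",s["eef_pos"][2].round(4),"yaw",np.degrees(np.arctan2(-s["tcp_rot"][1,0],-s["tcp_rot"][0,0])).round(2),"Fjig",(s["force"][:2]@np.c_[X,Y]).round(1),s["force"][2].round(1),"w",round(s["gripper_width"],4),"wrist j",s["joint_pos"].round(1));return s
def tiles(z=.022):
    "tile tops seen by the top camera, jig mm"
    d=get_image("top");U=6;big=cv2.resize(d["img"],None,fx=U,fy=U,interpolation=cv2.INTER_CUBIC)
    hsv=cv2.cvtColor(big,cv2.COLOR_RGB2HSV);m=(hsv[:,:,1]<40)&(hsv[:,:,2]>150);m[:140*U]=0;m[290*U:]=0;m[:,:260*U]=0;m[:,420*U:]=0
    for c in blobs(m,100*U*U):
        r=rect(onplane(d,(c+.5)/U-.5,z));print(J(r[0])[0].round(1),round(r[1]-8.1,1),np.round(r[2],1))
    return d
E
python3 -c "
from h import *
st();tiles()"
```

```text
t 6.15 jig [-7.4 59.7] z 0.0048 yaw 8.07 Fjig [-0.1  0.1] -1.4 w 0.0486 wrist j [  2.2  15.9  81.7   0.   82.4 -95.9]
[-256.4   94.7] -7.3 [118.4  85.3]
[-170.4   73.1] -97.2 [124.9  46.8]
[-168.4  151.9] -6.0 [83.5 21.6]
[-184.3   -4.1] -5.5 [84.6 22.1]
[-40.5  61.2] -89.8 [50.3 34. ]
[-42.6 136.4] -6.2 [80.6 19. ]
[-57.6  -9.9] -5.6 [80.9 19.3]
[65.5 48.8] -96.1 [117.2  87.9]
[ 73.3 124.9] -6.7 [96.6 20.5]
[ 58.  -26.6] -6.0 [95.9 20.6]
```

>>> {"api": "send_rows", "payload": {"motion": [[[-0.025,0,0.01],[0,0,0]],[[-0.05,0,0.01],[0,0,0]],[[-0.07,0,0.01],[0,0,0]],[[-0.09,0,0.01],[0,0,0]],[[-0.1,0,0.01],[0,0,0]],[[-0.1,0,0.01],[0,0,0]]]}}

```text
time: 6.95
eef_pos: [0.6507, 0.0602, 0.0048]
tcp_rot: [[-0.99, -0.141, -0.004], [-0.141, 0.99, -0.001], [0.004, -0.0, -1.0]]
force: [-12.5, -1.5, 10.4]
gripper_width: 0.0484
grasp_force: 66.0
```

```bash
python3 -c "
from h import *
st()"
```

```text
t 6.95 jig [ 2.  59.8] z 0.0048 yaw 8.08 Fjig [-12.6   0.3] 10.4 w 0.0484 wrist j [  2.3  17.6  79.7  -0.   83.  -95.8]
```

>>> {"api": "send_rows", "payload": {"motion": [[[0.02,0,-0.02],[0,0,0]],[[0.02,0,-0.02],[0,0,0]],[[0.02,0,-0.02],[0,0,0]],[[0.02,0,-0.1],[0,0,0]],[[0.02,0,-0.35],[0,0,0]],[[0.02,0,-0.6],[0,0,0]],[[0.02,0,-0.6],[0,0,0]]], "gripper": 0.66}}

```text
time: 7.82
eef_pos: [0.6525, 0.0603, 0.0804]
tcp_rot: [[-0.99, -0.141, 0.007], [-0.141, 0.99, 0.0], [-0.007, -0.001, -1.0]]
force: [-0.7, -0.7, 0.4]
gripper_width: 0.0565
grasp_force: 0.0
```

>>> {"api": "send_rows", "payload": {"motion": [[[0.25,0.07,0],[0,0,0]],[[0.5,0.15,0],[0,0,0]],[[0.75,0.22,0],[0,0,0]],[[1.0,0.3,0],[0,0,0]]], "gripper": 1}}

```text
time: 8.32
eef_pos: [0.525, 0.079, 0.0747]
tcp_rot: [[-0.99, -0.141, -0.001], [-0.141, 0.99, -0.0], [0.001, 0.0, -1.0]]
force: [-0.0, 0.3, 0.0]
gripper_width: 0.0855
grasp_force: 0.0
```

>>> {"api": "send_rows", "payload": {"motion": [[[0.25,0.07,0],[0,0,0]],[[0.45,0.14,0],[0,0,-0.037]],[[0.635,0.182,0],[0,0,-0.037]],[[0.635,0.182,0],[0,0,-0.037]],[[0.635,0.182,0],[0,0,-0.037]]]}}

```text
time: 8.95
eef_pos: [0.4484, 0.0897, 0.0756]
tcp_rot: [[-0.986, -0.169, 0.0], [-0.169, 0.986, -0.0], [-0.0, -0.0, -1.0]]
force: [0.5, 0.2, 0.1]
gripper_width: 0.0853
grasp_force: 0.0
```

```bash
cat >> h.py <<'E'
def wtiles(name):
    w=get_image("wrist");U=4;big=cv2.resize(w["img"],None,fx=U,fy=U,interpolation=cv2.INTER_CUBIC)
    hsv=cv2.cvtColor(big,cv2.COLOR_RGB2HSV);m=(hsv[:,:,1]<45)&(hsv[:,:,2]>190)
    cv2.imwrite(f"pics/{name}.png",w["img"][:,:,::-1])
    for c in blobs(m,300*U*U):
        r=rect(onplane(w,(c+.5)/U-.5,.022,True))
        if 85<r[2][0]<260: print(J(r[0])[0].round(1),round(r[1]-8.1,1),np.round(r[2],1))
    return w
E
python3 -c "
from h import *
st();wtiles('w2')"
```

```text
t 8.95 jig [-194.1  117.5] z 0.0756 yaw 9.75 Fjig [0.5 0.1] 0.1 w 0.0853 wrist j [  7.1 -15.9 106.2  -0.   89.7 -92.7]
[-99.3 486.7] 38.9 [142.1  99.9]
[-194.2  117.6] 1.5 [99.3 49.8]
```

View pics/w2.png

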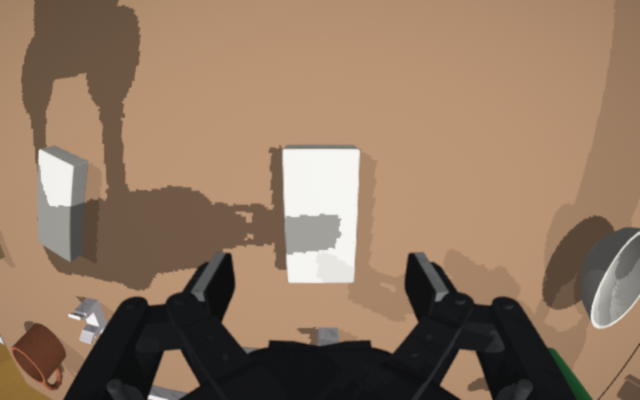

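>>> {"api": "send_rows", "payload": {"motion": [[[0,0,0.2],[0,0,0]],[[0,0,0.4],[0,0,0]],[[0,0,0.55],[0,0,0]],[[0,0,0.59],[0,0,0]],[[0,0,0.59],[0,0,0]]]}}

```text
time: 9.62
eef_pos: [0.4482, 0.0898, 0.0052]
tcp_rot: [[-0.986, -0.169, -0.0], [-0.169, 0.986, -0.0], [0.0, -0.0, -1.0]]
force: [-0.4, -0.2, -0.4]
gripper_width: 0.0854
grasp_force: 0.0
```

>>> {"api": "send_rows", "payload": {"motion": [[[0,0,0],[0,0,0]],[[0,0,0],[0,0,0]],[[0,0,0],[0,0,0]],[[0,0,0],[0,0,0]],[[0,0,0],[0,0,0]],[[0,0,0],[0,0,0]]], "gripper": 0.4}}

```text
time: 10.38
eef_pos: [0.4488, 0.0901, 0.0064]
tcp_rot: [[-0.986, -0.169, 0.002], [-0.169, 0.986, 0.0], [-0.002, 0.0, -1.0]]
force: [-0.2, 0.6, 4.9]
gripper_width: 0.0485
grasp_force: 65.3
```

>>> {"api": "send_rows", "payload": {"motion": [[[-0.04,-0.14,0],[0,0,0]],[[-0.08,-0.28,0],[0,0,0]],[[-0.12,-0.42,0],[0,0,0]],[[-0.17,-0.56,0],[0,0,0]],[[-0.21,-0.7,0],[0,0,0]],[[-0.26,-0.84,0],[0,0,0.037]],[[-0.3,-0.99,0],[0,0,0.037]],[[-0.3,-0.99,0],[0,0,0.037]]]}}

```text
time: 11.38
eef_pos: [0.505, -0.0223, 0.0065]
tcp_rot: [[-0.99, -0.14, 0.003], [-0.14, 0.99, -0.001], [-0.003, -0.002, -1.0]]
force: [0.8, -3.7, 4.7]
gripper_width: 0.0484
grasp_force: 65.2
```

>>> {"api": "send_rows", "payload": {"motion": [[[-0.14,-0.04,0],[0,0,0]],[[-0.28,-0.082,0],[0,0,0]],[[-0.42,-0.082,0],[0,0,0]],[[-0.56,-0.082,0],[0,0,0]],[[-0.7,-0.082,0],[0,0,0]],[[-0.85,-0.082,0],[0,0,0]],[[-1.0,-0.082,0],[0,0,0]]]}}

```text
time: 12.25
eef_pos: [0.6233, -0.0143, 0.0064]
tcp_rot: [[-0.99, -0.14, -0.002], [-0.14, 0.99, -0.001], [0.002, -0.0, -1.0]]
force: [-9.1, -1.8, 10.9]
gripper_width: 0.0485
grasp_force: 65.9
```

```bash
python3 -c "
from h import *
st()"
```

```text
t 12.25 jig [-35.6 -10.2] z 0.0064 yaw 8.07 Fjig [-9.2 -0.5] 10.9 w 0.0485 wrist j [-4.400e+00  1.300e+01  8.500e+01 -1.000e-01  8.220e+01 -1.025e+02]
```

>>> {"api": "send_rows", "payload": {"motion": [[[-0.08,0,-0.015],[0,0,0]],[[-0.16,0,-0.015],[0,0,0]],[[-0.23,0,-0.015],[0,0,0]],[[-0.26,0,-0.015],[0,0,0]],[[-0.28,0,-0.015],[0,0,0]],[[-0.3,0,-0.015],[0,0,0]],[[-0.315,0,-0.015],[0,0,0]],[[-0.33,0,-0.015],[0,0,0]],[[-0.33,0,-0.015],[0,0,0]]]}}

```text
time: 13.38
eef_pos: [0.6598, -0.0088, 0.0065]
tcp_rot: [[-0.99, -0.14, -0.008], [-0.14, 0.99, -0.001], [0.008, 0.001, -1.0]]
force: [-14.3, -0.6, 5.5]
gripper_width: 0.0485
grasp_force: 65.3
```

```bash
python3 -c "
from h import *
st()"
```

```text
t 13.375 jig [ 1.3 -9.9] z 0.0065 yaw 8.07 Fjig [-14.3   1.4] 5.5 w 0.0485 wrist j [-3.700e+00  1.860e+01  7.830e+01 -1.000e-01  8.360e+01 -1.017e+02]
```

>>> {"api": "send_rows", "payload": {"motion": [[[0.015,0.03,0],[0,0,0]],[[0.015,0.07,0],[0,0,0]],[[0.015,0.11,0],[0,0,0]],[[0.015,0.15,0],[0,0,0]],[[0.015,0.18,0],[0,0,0]],[[0.015,0.21,0],[0,0,0]],[[0.015,0.23,0],[0,0,0]],[[0.015,0.24,0],[0,0,0]],[[0.015,0.24,0],[0,0,0]]]}}

```text
time: 14.5
eef_pos: [0.6561, 0.0174, 0.0066]
tcp_rot: [[-0.99, -0.139, -0.002], [-0.139, 0.99, -0.004], [0.003, -0.003, -1.0]]
force: [-5.1, -6.7, 0.7]
gripper_width: 0.0485
grasp_force: 65.9
```

```bash
python3 -c "
from h import *
st()"
```

```text
t 14.5 jig [ 1.4 16.6] z 0.0066 yaw 7.99 Fjig [-6.  -5.9] 0.7 w 0.0485 wrist j [ -1.3  17.8  79.2  -0.2  83.1 -99.3]
```

>>> {"api": "send_rows", "payload": {"motion": [[[0.0,-0.04,0],[0,0,0]],[[0.0,-0.06,0],[0,0,0]],[[0.005,-0.06,0],[0,0,0]]]}}

```text
time: 14.88
eef_pos: [0.6565, 0.0139, 0.0065]
tcp_rot: [[-0.99, -0.141, -0.002], [-0.141, 0.99, 0.002], [0.002, 0.002, -1.0]]
force: [-3.1, 2.9, -1.3]
gripper_width: 0.0487
grasp_force: 64.6
```

>>> {"api": "send_rows", "payload": {"motion": [[[0,0,0],[0,0,0]],[[0.01,0,0],[0,0,0]],[[0.01,0,0],[0,0,0]],[[0.01,0,-0.1],[0,0,0]],[[0.01,0,-0.35],[0,0,0]],[[0.01,0,-0.6],[0,0,0]],[[0.01,0,-0.6],[0,0,0]]], "gripper": 0.66}}

```text
time: 15.75
eef_pos: [0.6586, 0.0123, 0.0838]
tcp_rot: [[-0.99, -0.141, 0.008], [-0.141, 0.99, -0.0], [-0.008, -0.001, -1.0]]
force: [-0.5, -0.1, -0.0]
gripper_width: 0.0563
grasp_force: 0.0
```

>>> {"api": "send_rows", "payload": {"motion": [[[0.25,-0.2,0],[0,0,0.06]],[[0.5,-0.4,0],[0,0,0.12]],[[0.75,-0.6,0],[0,0,0.18]],[[1.0,-0.8,0],[0,0,0.25]],[[1.0,-0.8,0],[0,0,0.25]],[[1.0,-0.8,0],[0,0,0.25]]], "gripper": 1}}

```text
time: 16.5
eef_pos: [0.5512, -0.0992, 0.0785]
tcp_rot: [[-0.998, 0.055, -0.0], [0.055, 0.998, 0.001], [0.0, 0.001, -1.0]]
force: [0.1, 0.3, 1.3]
gripper_width: 0.0853
grasp_force: 0.0
```

```bash
python3 -c "
from h import *
s=st();wtiles('w3')
d=W([-194.2,-127.0])-s['eef_pos'][:2];print(to_tool([*d,0.006-s['eef_pos'][2]],s['tcp_rot']))
"
```

```text
t 16.5 jig [-119.  -84.] z 0.0785 yaw -3.15 Fjig [0.1 0.3] 1.3 w 0.0853 wrist j [ -13.7    0.5   90.9    0.    88.6 -100.5]
[-12.8  85.4] -0.2 [86.4 61.1]
[-194.  -127.2] -19.8 [99.2 49.3]
[ 0.54494325 -0.47380849  0.60404975]
```

View pics/w3.png

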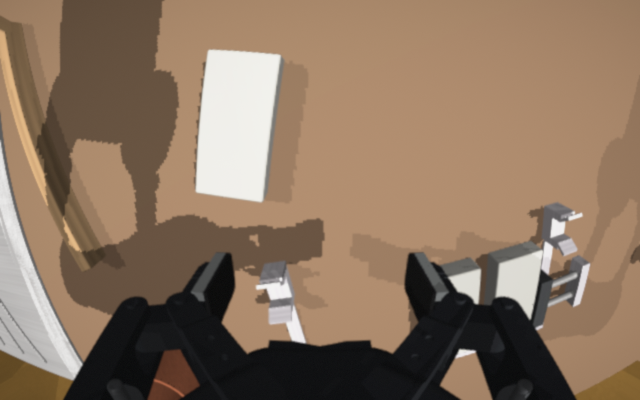

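>>> {"api": "send_rows", "payload": {"motion": [[[0.18,-0.16,0],[0,0,0.07]],[[0.36,-0.32,0],[0,0,0.14]],[[0.545,-0.474,0],[0,0,0.19]],[[0.545,-0.474,0.2],[0,0,0.19]],[[0.545,-0.474,0.4],[0,0,0.19]],[[0.545,-0.474,0.55],[0,0,0.19]],[[0.545,-0.474,0.6],[0,0,0.19]],[[0.545,-0.474,0.6],[0,0,0.19]]]}}

```text
time: 17.55
eef_pos: [0.4828, -0.1524, 0.0068]
tcp_rot: [[-0.979, 0.203, -0.0], [0.203, 0.979, 0.0], [0.0, 0.0, -1.0]]
force: [0.0, -0.3, 1.0]
gripper_width: 0.0857
grasp_force: 0.0
```

>>> {"api": "send_rows", "payload": {"motion": [[[0,0,0],[0,0,0]],[[0,0,0],[0,0,0]],[[0,0,0],[0,0,0]],[[0,0,0],[0,0,0]],[[0,0,0],[0,0,0]],[[0,0,-0.01],[0,0,0]]], "gripper": 0.4}}

```text
time: 18.3
eef_pos: [0.4829, -0.1528, 0.0083]
tcp_rot: [[-0.979, 0.203, 0.001], [0.203, 0.979, -0.0], [-0.001, -0.0, -1.0]]
force: [1.6, -0.1, -1.9]
gripper_width: 0.0485
grasp_force: 64.1
```

>>> {"api": "send_rows", "payload": {"motion": [[[-0.04,0.12,0],[0,0,-0.07]],[[-0.08,0.24,0],[0,0,-0.14]],[[-0.12,0.36,0],[0,0,-0.22]],[[-0.16,0.48,0],[0,0,-0.3]],[[-0.2,0.6,0],[0,0,-0.38]],[[-0.228,0.694,0],[0,0,-0.44]],[[-0.228,0.694,0],[0,0,-0.44]]]}}

```text
time: 19.18
eef_pos: [0.5274, -0.0747, 0.0083]
tcp_rot: [[-0.99, -0.144, 0.002], [-0.144, 0.99, 0.002], [-0.002, 0.002, -1.0]]
force: [2.1, 2.4, 3.5]
gripper_width: 0.0483
grasp_force: 64.7
```

```bash
python3 -c "
from h import *
s=st()"
```

```text
t 19.175 jig [-139.1  -56.4] z 0.0083 yaw 8.25 Fjig [2.4 2.1] 3.5 w 0.0483 wrist j [-1.180e+01 -9.000e-01  9.970e+01  1.000e-01  8.120e+01 -1.101e+02]
```

>>> {"api": "send_rows", "payload": {"motion": [[[-0.14,-0.02,0],[0,0,0.003]],[[-0.28,-0.02,0],[0,0,0.003]],[[-0.42,-0.02,0],[0,0,0.003]],[[-0.56,-0.02,0],[0,0,0.003]],[[-0.7,-0.02,0],[0,0,0.003]],[[-0.87,-0.02,0],[0,0,0.003]]]}}

```text
time: 19.92
eef_pos: [0.6291, -0.064, 0.0083]
tcp_rot: [[-0.99, -0.138, -0.003], [-0.138, 0.99, 0.001], [0.003, 0.001, -1.0]]
force: [-8.7, -1.4, 11.5]
gripper_width: 0.0486
grasp_force: 65.4
```

>>> {"api": "send_rows", "payload": {"motion": [[[-0.08,0,0],[0,0,0]],[[-0.16,0,0],[0,0,0]],[[-0.23,0,0],[0,0,0]],[[-0.26,0,0],[0,0,0]],[[-0.28,0,0],[0,0,0]],[[-0.3,0,0],[0,0,0]],[[-0.315,0,0],[0,0,0]],[[-0.33,0,0],[0,0,0]],[[-0.33,0,0],[0,0,0]]]}}

```text
time: 21.05
eef_pos: [0.6674, -0.0587, 0.0083]
tcp_rot: [[-0.99, -0.138, -0.004], [-0.138, 0.99, 0.001], [0.004, 0.001, -1.0]]
force: [-9.7, -0.8, 9.6]
gripper_width: 0.0483
grasp_force: 65.3
```

```bash
python3 -c "
from h import *
s=st()"
```

```text
t 21.05 jig [  1.9 -60.3] z 0.0083 yaw 7.94 Fjig [-9.7  0.6] 9.6 w 0.0483 wrist j [  -7.9   19.8   76.6    0.    83.8 -105.9]
```

>>> {"api": "send_rows", "payload": {"motion": [[[-0.01,0,-0.005],[0,0,0]],[[0,0.04,-0.005],[0,0,0]],[[0,0.08,-0.005],[0,0,0]],[[0,0.12,-0.005],[0,0,0]],[[0,0.15,-0.005],[0,0,0]],[[0,0.18,-0.005],[0,0,0]],[[0,0.2,-0.005],[0,0,0]],[[0,0.215,-0.005],[0,0,0]],[[0,0.215,-0.005],[0,0,0]]]}}

```text
time: 22.18
eef_pos: [0.6644, -0.0367, 0.0084]
tcp_rot: [[-0.991, -0.136, -0.003], [-0.136, 0.991, -0.005], [0.004, -0.004, -1.0]]
force: [-5.5, -11.5, 5.6]
gripper_width: 0.0485
grasp_force: 66.1
```

```bash
python3 -c "
from h import *
s=st()"
```

```text
t 22.175 jig [  1.9 -38.1] z 0.0084 yaw 7.81 Fjig [ -7.1 -10.7] 5.6 w 0.0485 wrist j [  -5.9   19.1   77.5   -0.3   83.6 -103.7]
```

>>> {"api": "send_rows", "payload": {"motion": [[[0,-0.05,0],[0,0,0]],[[0,-0.08,0],[0,0,0]],[[0.0,-0.08,0],[0,0,0]]]}}

```text
time: 22.55
eef_pos: [0.6646, -0.0386, 0.0084]
tcp_rot: [[-0.99, -0.14, -0.006], [-0.14, 0.99, 0.007], [0.005, 0.008, -1.0]]
force: [-10.9, 9.6, 9.5]
gripper_width: 0.0481
grasp_force: 65.3
```

>>> {"api": "send_rows", "payload": {"motion": [[[0,0,0],[0,0,0]],[[0.01,0,0],[0,0,0]],[[0.01,0,0],[0,0,0]],[[0.01,0,-0.1],[0,0,0]],[[0.01,0,-0.35],[0,0,0]],[[0.01,0,-0.6],[0,0,0]],[[0.01,0,-0.6],[0,0,0]]], "gripper": 0.66}}

```text
time: 23.42
eef_pos: [0.668, -0.0437, 0.0858]
tcp_rot: [[-0.99, -0.138, 0.008], [-0.138, 0.99, -0.001], [-0.008, -0.002, -1.0]]
force: [-0.2, -0.4, 0.6]
gripper_width: 0.0562
grasp_force: 0.0
```

>>> {"api": "send_rows", "payload": {"motion": [[[0.2,-0.1,0],[0,0,0]],[[0.4,-0.2,0],[0,0,0]],[[0.6,-0.3,0],[0,0,0]],[[0.8,-0.4,0],[0,0,0]],[[1.0,-0.5,0],[0,0,0]],[[1.0,-0.5,0],[0,0,0]]], "gripper": 0}}

```text
time: 24.18
eef_pos: [0.554, -0.12, 0.0801]
tcp_rot: [[-0.991, -0.136, -0.001], [-0.136, 0.991, -0.0], [0.001, -0.0, -1.0]]
force: [-0.5, -0.1, 1.1]
gripper_width: -0.0
grasp_force: 0.0
```

```bash
python3 -c "
from h import *
s=st();w=wtiles('w4');cv2.imwrite('pics/w4c.png',cv2.resize(w['img'][190:360,250:560,::-1],None,fx=2.5,fy=2.5,interpolation=cv2.INTER_CUBIC))"
```

```text
t 24.175 jig [-119.1 -105.1] z 0.0801 yaw 7.83 Fjig [-0.5  0. ] 1.1 w -0.0 wrist j [ -15.7    1.5   89.7   -0.    88.8 -113.5]
```

View pics/w4.png

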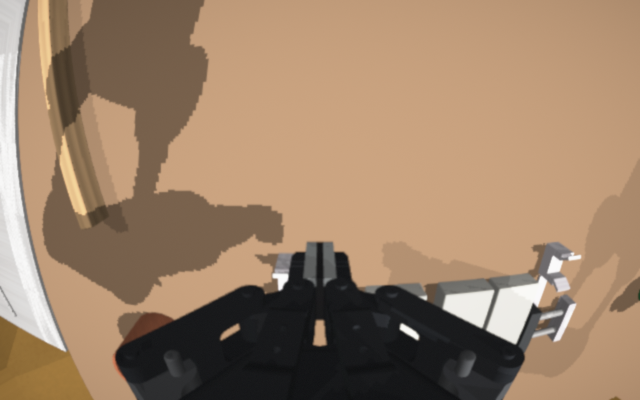

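The view shows A (512,300) against the stop, B (466,310) beside it, and C partly hidden behind the closed fingers. Now I go in on the right of C.

>>> {"api": "send_rows", "payload": {"motion": [[[-0.25,0.03,0],[0,0,-0.006]],[[-0.5,0.06,0],[0,0,-0.006]],[[-0.75,0.1,0],[0,0,-0.006]],[[-1.0,0.11,0],[0,0,-0.006]]]}}

```text
time: 24.72
eef_pos: [0.6738, -0.088, 0.08]
tcp_rot: [[-0.99, -0.144, -0.0], [-0.144, 0.99, 0.0], [0.0, 0.0, -1.0]]
force: [0.9, -0.1, 1.0]
gripper_width: 0.0
grasp_force: 0.0
```

>>> {"api": "send_rows", "payload": {"motion": [[[-0.03,0,0.2],[0,0,0]],[[-0.03,0,0.4],[0,0,0]],[[-0.03,0,0.55],[0,0,0]],[[-0.03,0,0.6],[0,0,0]],[[-0.03,0,0.6],[0,0,0]]]}}

```text
time: 25.35
eef_pos: [0.6759, -0.0887, 0.0086]
tcp_rot: [[-0.99, -0.143, -0.0], [-0.143, 0.99, 0.0], [0.0, 0.0, -1.0]]
force: [-0.2, -0.3, 0.1]
gripper_width: -0.0002
grasp_force: 0.0
```

>>> {"api": "send_rows", "payload": {"motion": [[[0,0.05,0],[0,0,0]],[[0,0.09,0],[0,0,0]],[[0,0.12,0],[0,0,0]],[[0,0.14,0],[0,0,0]],[[0,0.16,0],[0,0,0]],[[0,0.16,0],[0,0,0]]]}}

```text
time: 26.1
eef_pos: [0.6734, -0.07, 0.0092]
tcp_rot: [[-0.99, -0.143, 0.001], [-0.143, 0.99, -0.0], [-0.001, -0.001, -1.0]]
force: [1.1, -3.9, 1.8]
gripper_width: -0.0003
grasp_force: 1.9
```

```bash
python3 -c "
from h import *
s=st()"
```

```text
t 26.1 jig [  6.2 -72.4] z 0.0092 yaw 8.22 Fjig [ 0.5 -4. ] 1.8 w -0.0003 wrist j [  -8.8   20.6   75.6   -0.    83.8 -107. ]
```

>>> {"api": "send_rows", "payload": {"motion": [[[0,0.02,0],[0,0,0]],[[0,0.04,0],[0,0,0]],[[0,0.055,0],[0,0,0]],[[0,0.07,0],[0,0,0]],[[0,0.08,0],[0,0,0]],[[0,0.08,0],[0,0,0]]]}}

```text
time: 26.85
eef_pos: [0.6712, -0.0611, 0.0085]
tcp_rot: [[-0.99, -0.143, -0.001], [-0.143, 0.99, -0.001], [0.001, -0.001, -1.0]]
force: [-1.3, -6.1, 2.4]
gripper_width: -0.0002
grasp_force: 3.0
```

```bash
python3 -c "
from h import *
s=st()"
```

```text
t 26.85 jig [  5.3 -63.2] z 0.0085 yaw 8.2 Fjig [-2.2 -5.8] 2.4 w -0.0002 wrist j [-8.000e+00  2.030e+01  7.600e+01 -1.000e-01  8.380e+01 -1.062e+02]
```

>>> {"api": "send_rows", "payload": {"motion": [[[0,0.01,0],[0,0,0]],[[0,0.02,0],[0,0,0]],[[0,0.03,0],[0,0,0]],[[0,0.03,0],[0,0,0]]]}}

```text
time: 27.35
eef_pos: [0.6711, -0.0571, 0.0086]
tcp_rot: [[-0.99, -0.143, -0.0], [-0.143, 0.99, -0.001], [0.0, -0.001, -1.0]]
force: [-0.4, -4.6, 2.4]
gripper_width: -0.0001
grasp_force: 2.6
```

>>> {"api": "send_rows", "payload": {"motion": [[[0,0.01,0],[0,0,0]],[[0,0.02,0],[0,0,0]],[[0,0.02,0],[0,0,0]]]}}

```text
time: 27.72
eef_pos: [0.6707, -0.0553, 0.0085]
tcp_rot: [[-0.99, -0.142, -0.0], [-0.142, 0.99, -0.002], [0.001, -0.001, -1.0]]
force: [-0.2, -6.5, 2.4]
gripper_width: -0.0001
grasp_force: 3.3
```

```bash
python3 -c "
from h import *
s=st()"
```

```text
t 27.725 jig [  5.5 -57.4] z 0.0085 yaw 8.19 Fjig [-1.1 -6.4] 2.4 w -0.0001 wrist j [-7.600e+00  2.010e+01  7.630e+01 -1.000e-01  8.370e+01 -1.057e+02]
```

>>> {"api": "send_rows", "payload": {"motion": [[[0,0.01,0],[0,0,0]],[[0,0.015,0],[0,0,0]],[[0,0.015,0],[0,0,0]]]}}

```text
time: 28.1
eef_pos: [0.6706, -0.0543, 0.0086]
tcp_rot: [[-0.99, -0.142, 0.0], [-0.142, 0.99, -0.003], [0.0, -0.003, -1.0]]
force: [0.3, -9.2, 1.8]
gripper_width: -0.0002
grasp_force: 4.3
```

```bash
python3 -c "
from h import *
s=st()"
```

```text
t 28.1 jig [  5.6 -56.4] z 0.0086 yaw 8.17 Fjig [-1.  -9.2] 1.8 w -0.0002 wrist j [-7.400e+00  2.000e+01  7.630e+01 -1.000e-01  8.360e+01 -1.056e+02]
```

>>> {"api": "send_rows", "payload": {"motion": [[[0,0.008,0],[0,0,0]],[[0,0.008,0],[0,0,0]],[[0,0.014,0],[0,0,0]],[[0,0.014,0],[0,0,0]]]}}

```text
time: 28.6
eef_pos: [0.6704, -0.0541, 0.0086]
tcp_rot: [[-0.99, -0.141, 0.0], [-0.141, 0.99, -0.005], [0.0, -0.005, -1.0]]
force: [1.9, -12.9, 2.2]
gripper_width: -0.0
grasp_force: 6.3
```

```bash
python3 -c "
from h import *
s=st()"
```

```text
t 28.6 jig [  5.5 -56.1] z 0.0086 yaw 8.12 Fjig [  0.1 -13. ] 2.2 w -0.0 wrist j [  -7.4   20.    76.4   -0.3   83.6 -105.5]
```

>>> {"api": "send_rows", "payload": {"motion": [[[0,-0.05,0],[0,0,0]],[[0,-0.12,0],[0,0,0]],[[0,-0.12,-0.3],[0,0,0]],[[0,-0.12,-0.6],[0,0,0]],[[0,-0.12,-1.0],[0,0,0]]]}}

```text
time: 29.22
eef_pos: [0.6714, -0.0645, 0.1277]
tcp_rot: [[-0.99, -0.144, -0.004], [-0.144, 0.99, 0.002], [0.004, 0.002, -1.0]]
force: [0.4, 0.2, 0.1]
gripper_width: 0.0002
grasp_force: 0.0
```

>>> {"api": "send_rows", "payload": {"motion": [[[0.3,0.25,-0.15],[0,0,0]],[[0.6,0.5,-0.3],[0,0,0]],[[0.8,0.75,-0.45],[0,0,0]],[[1.0,0.9,-0.6],[0,0,0]],[[1.0,0.9,-0.6],[0,0,0]],[[1.0,0.9,-0.6],[0,0,0]]]}}

```text
time: 29.98
eef_pos: [0.5383, 0.0245, 0.2]
tcp_rot: [[-0.99, -0.143, -0.001], [-0.143, 0.99, 0.0], [0.001, 0.0, -1.0]]
force: [-0.5, -0.2, -0.2]
gripper_width: 0.0001
grasp_force: 0.0
```

```bash
python3 -c "
from h import *
s=st();w=wtiles('w5');im=w['img'];cv2.imwrite('pics/w5c.png',cv2.resize(im[190:340,190:450,::-1],None,fx=3,fy=3,interpolation=cv2.INTER_CUBIC))"
```

```text
t 29.975 jig [-114.2   40.3] z 0.2 yaw 8.24 Fjig [-0.6 -0.2] -0.2 w 0.0001 wrist j [ -1.   -4.4  83.4   0.  101.1 -99.3]
[-9.1 31.3] -89.7 [149.8  84.5]
[-133.1  484.5] 48.9 [132.4 131.4]
```

View pics/w5c.png

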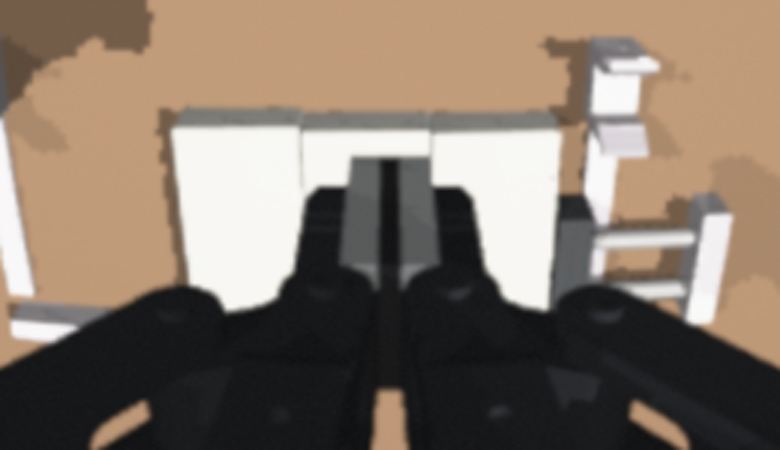

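The crop shows the three tiles tight together against the stop, with front top edges at crop rows about 127–130. I check how flush they are numerically.

```bash
python3 -c "
from h import *
w=get_image('wrist');g=cv2.cvtColor(w['img'],cv2.COLOR_RGB2GRAY).astype(float)
for a,b in((252,268),(268,286),(294,312),(312,330),(336,354),(354,372)):
    P=[]
    for u in range(a,b):
        gr=np.diff(g[224:240,u]);k=gr[1:-1].argmax()+1
        P.append((u,k+224.5+.5*(gr[k-1]-gr[k+1])/(gr[k-1]-2*gr[k]+gr[k+1])))
    print(np.median(np.array(P)[:,1]),J(onplane(w,P,.022,True)).mean(0).round(2))
# fence top front edge, left part
P=[]
for u in range(196,222):
    gr=np.diff(g[285:306,u]);k=gr[1:-1].argmax()+1;P.append((u,k+285.5+.5*(gr[k-1]-gr[k+1])/(gr[k-1]-2*gr[k]+gr[k+1])))
print(J(onplane(w,P,.018,True))[::5].round(1))
# stop face top edge
v=[[190+558/3,190+y/3] for y in(205,)];print(J(onplane(w,[[376,262],[375.5,270]],.0245,True)))
"
```

```text
232.44222222222223 [-50.58 -28.7 ]
232.45664160401003 [-50.85  -9.  ]
233.87468671679198 [-49.39  20.55]
233.58157181571818 [-49.82  40.88]
234.0 [-49.25  68.03]
233.6641840450182 [-49.51  88.59]
[[  49.5 -126.7]
 [  49.8 -119.3]
 [  49.6 -111.9]
 [  49.7 -104.7]
 [  44.3  -96.6]
 [  52.4  -90.8]]
[[-13.58223361 106.53978758]
 [ -2.50703918 106.84412731]]<string>:13: RuntimeWarning: invalid value encountered in scalar divide
```

The row is flush within about 1 mm, tight, and the stop has not moved. Next is the bar.

>>> {"api": "send_rows", "payload": {"motion": [[[0.08,-0.25,0],[0,0,0]],[[0.17,-0.5,0],[0,0,0]],[[0.25,-0.75,0],[0,0,0]],[[0.34,-1.0,0],[0,0,0]]], "gripper": 0.6}}

```text
time: 30.58
eef_pos: [0.5148, -0.1016, 0.1993]
tcp_rot: [[-0.99, -0.142, -0.002], [-0.142, 0.99, 0.001], [0.002, 0.001, -1.0]]
force: [-0.6, 0.7, -0.8]
gripper_width: 0.0513
grasp_force: 0.0
```

>>> {"api": "send_rows", "payload": {"motion": [[[0.08,-0.25,0],[0,0,0]],[[0.17,-0.5,0],[0,0,0]],[[0.25,-0.75,0],[0,0,0]],[[0.34,-1.0,0],[0,0,0]]]}}

```text
time: 31.08
eef_pos: [0.4915, -0.2263, 0.1992]
tcp_rot: [[-0.99, -0.142, -0.002], [-0.142, 0.99, 0.001], [0.002, 0.001, -1.0]]
force: [0.5, -0.3, 0.5]
gripper_width: 0.0517
grasp_force: 0.0
```

>>> {"api": "send_rows", "payload": {"motion": [[[0.08,-0.25,0],[0,0,0]],[[0.17,-0.5,0],[0,0,0]],[[0.25,-0.75,0],[0,0,0]],[[0.34,-1.0,0],[0,0,0]]]}}

```text
time: 31.58
eef_pos: [0.4681, -0.3509, 0.1991]
tcp_rot: [[-0.99, -0.142, -0.002], [-0.142, 0.99, 0.002], [0.001, 0.002, -1.0]]
force: [-0.3, -0.9, -0.0]
gripper_width: 0.0506
grasp_force: 0.0
```

>>> {"api": "send_rows", "payload": {"motion": [[[0.046,-0.085,0.15],[0,0,-0.08]],[[0.046,-0.085,0.4],[0,0,-0.16]],[[0.046,-0.085,0.6],[0,0,-0.23]],[[0.046,-0.085,0.8],[0,0,-0.23]],[[0.046,-0.085,0.8],[0,0,-0.23]]]}}

```text
time: 32.2
eef_pos: [0.4631, -0.3596, 0.1008]
tcp_rot: [[-0.948, -0.318, -0.005], [-0.318, 0.948, 0.005], [0.003, 0.006, -1.0]]
force: [0.0, 0.3, 0.6]
gripper_width: 0.0513
grasp_force: 0.0
```

```bash
python3 -c "
from h import *
s=st();w=get_image('wrist');U=4;big=cv2.resize(w['img'],None,fx=U,fy=U,interpolation=cv2.INTER_CUBIC)
hsv=cv2.cvtColor(big,cv2.COLOR_RGB2HSV);b=(hsv[:,:,0]>12)&(hsv[:,:,0]<25)&(hsv[:,:,1]>110)&(hsv[:,:,2]>190)
for c in blobs(b,100*U*U):
  uv=(c+.5)/U-.5;print(uv.min(0),uv.max(0),rect(onplane(w,uv,.028,True)))
print(s['eef_pos']);d=get_image('top')
hsv=cv2.cvtColor(d['img'],cv2.COLOR_RGB2HSV);m=(hsv[:,:,0]<9)&(hsv[:,:,1]>130);m[:140]=0;m[185:]=0;m[:,:400]=0;m[:,450:]=0
for c in blobs(m,40):print('mug jig',J(onplane(d,[c.mean(0)],.04)))
cv2.imwrite('pics/w6.png',w['img'][:,:,::-1])"
```

```text
t 32.2 jig [-242.8 -329.4] z 0.1008 yaw 18.53 Fjig [0.1 0.3] 0.6 w 0.0513 wrist j [ -41.2    4.3   84.8    0.    91.4 -149.7]
[ 0.46310134 -0.35959469  0.10075209]
```

View pics/w6.png

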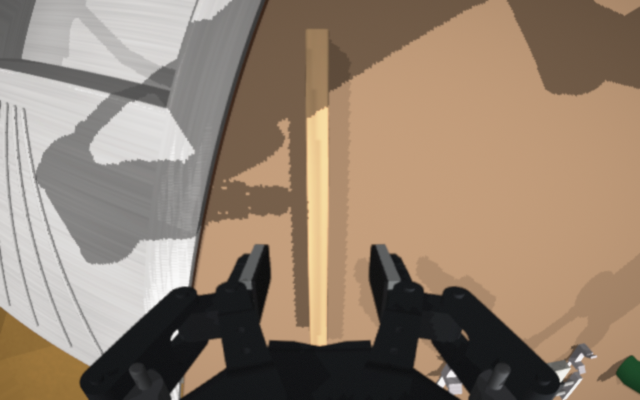

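The bar is centred between the fingers, with its near end at (317,29). I check how far that end is from the TCP along the bar.

```bash
python3 -c "
from h import *
s=st();w=get_image('wrist')
p=onplane(w,[[306,29],[328,29],[310,240],[327,240]],.028,True)
print(((p-s['eef_pos'])@s['tcp_rot'])[:,:2]*1000)"
```

```text
t 32.3 jig [-241.7 -330.5] z 0.1045 yaw 18.54 Fjig [0.5 0.4] 1.3 w 0.0513 wrist j [ -41.1    4.1   84.5    0.    91.4 -149.7]
[[131.96103327  -9.74816195]
 [131.92650402   5.44199235]
 [-24.7767358   -7.77760269]
 [-24.7801104    5.45340659]]
```

>>> {"api": "send_rows", "payload": {"motion": [[[0,0,0.2],[0,0,0.01]],[[0,0,0.4],[0,0,0.01]],[[0,0,0.6],[0,0,0.01]],[[0,0,0.72],[0,0,0.01]],[[0,0,0.74],[0,0,0.01]],[[0,0,0.74],[0,0,0.01]]]}}

```text
time: 33.1
eef_pos: [0.465, -0.3606, 0.017]
tcp_rot: [[-0.95, -0.311, 0.001], [-0.311, 0.95, -0.001], [-0.001, -0.001, -1.0]]
force: [-0.4, -0.0, 1.0]
gripper_width: 0.0515
grasp_force: 0.0
```

```bash
python3 -c "
from h import *
s=st();print(s['eef_pos'],s['tcp_rot'])"
```

```text
t 33.1 jig [-241.1 -330.7] z 0.017 yaw 18.12 Fjig [-0.4  0. ] 1.0 w 0.0515 wrist j [ -41.1    7.1   90.4    0.    82.4 -149.2]
[ 0.4650011  -0.36062681  0.01700549] [[-9.50420471e-01 -3.10965428e-01  1.19617220e-03]
 [-3.10966631e-01  9.50420305e-01 -9.99166290e-04]
 [-8.26160178e-04 -1.32159774e-03 -9.99998785e-01]]
```

>>> {"api": "send_rows", "payload": {"motion": [[[0,0,0.03],[0,0,0]],[[0,0,0.03],[0,0,0]]]}}

```text
time: 33.35
eef_pos: [0.4646, -0.3603, 0.0126]
tcp_rot: [[-0.95, -0.311, 0.0], [-0.311, 0.95, -0.0], [-0.0, -0.0, -1.0]]
force: [-0.3, 0.2, 0.6]
gripper_width: 0.0512
grasp_force: 0.0
```

>>> {"api": "send_rows", "payload": {"motion": [[[0,0,0],[0,0,0]],[[0,0,0],[0,0,0]],[[0,0,0],[0,0,0]],[[0,0,0],[0,0,0]],[[0,0,0],[0,0,0]]], "gripper": 0.05}}

```text
time: 33.98
eef_pos: [0.4647, -0.3604, 0.0127]
tcp_rot: [[-0.95, -0.311, 0.001], [-0.311, 0.95, -0.001], [-0.0, -0.001, -1.0]]
force: [-0.4, -0.4, 2.5]
gripper_width: 0.0144
grasp_force: 61.7
```

```bash
python3 -c "
from h import *
s=st();print(s['eef_pos'],s['tcp_rot'],s['grasp_force'])
d=W([-65,2])-s['eef_pos'][:2];print(to_tool([*d,0],s['tcp_rot']))"
```

```text
t 33.975 jig [-241.3 -330.4] z 0.0127 yaw 18.12 Fjig [-0.4 -0.3] 2.5 w 0.0144 wrist j [ -41.1    7.3   90.7   -0.    82.  -149.2]
[ 0.46473328 -0.36036764  0.01269866] [[-9.50398774e-01 -3.11033508e-01  5.71804920e-04]
 [-3.11033815e-01  9.50398681e-01 -5.60342438e-04]
 [-3.69157367e-04 -7.10399431e-04 -9.99999680e-01]] 61.694902181625366
[-1.92906492e+00  2.47219503e+00 -1.04411775e-03]
```

>>> {"api": "send_rows", "payload": {"motion": [[[0,0,-0.15],[0,0,0]],[[0,0,-0.4],[0,0,0]],[[0,0,-0.65],[0,0,0]],[[0,0,-0.75],[0,0,0]]]}}

```text
time: 34.48
eef_pos: [0.4652, -0.3608, 0.1053]
tcp_rot: [[-0.95, -0.311, 0.003], [-0.311, 0.95, -0.002], [-0.002, -0.003, -1.0]]
force: [-0.0, 0.3, -1.3]
gripper_width: 0.0145
grasp_force: 61.3
```

>>> {"api": "send_rows", "payload": {"motion": [[[-0.15,0.17,0],[0,0,0]],[[-0.35,0.37,0],[0,0,0]],[[-0.55,0.58,0],[0,0,0]],[[-0.75,0.8,0],[0,0,0]],[[-0.95,1.0,0],[0,0,0]]]}}

```text
time: 35.1
eef_pos: [0.5355, -0.2093, 0.1016]
tcp_rot: [[-0.95, -0.311, -0.001], [-0.311, 0.95, 0.001], [0.001, 0.001, -1.0]]
force: [0.8, 0.8, -0.9]
gripper_width: 0.0141
grasp_force: 61.3
```

>>> {"api": "send_rows", "payload": {"motion": [[[-0.2,0.2,0],[0,0,0.1]],[[-0.4,0.4,0],[0,0,0.3]],[[-0.6,0.6,0],[0,0,0.5]],[[-0.8,0.8,0],[0,0,0.7]],[[-0.95,1.0,0],[0,0,0.9]],[[-0.95,1.0,0],[0,0,0.9]]]}}

```text
time: 35.85
eef_pos: [0.6065, -0.0591, 0.1014]
tcp_rot: [[-0.926, 0.379, -0.002], [0.379, 0.926, 0.001], [0.002, 0.0, -1.0]]
force: [-0.6, 0.1, -0.4]
gripper_width: 0.0147
grasp_force: 61.2
```

>>> {"api": "send_rows", "payload": {"motion": [[[0,0,0],[0,0,0.1]],[[0,0,0],[0,0,0.3]],[[0,0,0],[0,0,0.5]],[[0,0,0],[0,0,0.7]],[[0,0,0],[0,0,0.9]],[[0,0,0],[0,0,0.9]]]}}

```text
time: 36.6
eef_pos: [0.6061, -0.0619, 0.1018]
tcp_rot: [[-0.458, 0.889, -0.001], [0.889, 0.458, -0.0], [0.0, -0.001, -1.0]]
force: [0.7, -0.3, -0.9]
gripper_width: 0.0143
grasp_force: 61.2
```

```bash
python3 -c "
from h import *
s=st();print(s['eef_pos'],s['grasp_force'])
d=W([-65,2])-s['eef_pos'][:2];print(to_tool([*d,0],s['tcp_rot']))"
```

```text
t 36.6 jig [-59.4 -54.9] z 0.1018 yaw -62.76 Fjig [ 0.6 -0.4] -0.9 w 0.0143 wrist j [ -9.    7.4  81.3  -0.   91.4 -36.3]
[ 0.60606689 -0.06194761  0.10182233] 61.249966621398926
[4.63304905e-01 1.11012972e-01 3.37688995e-05]
```

```bash
python3 -c "
from h import *
s=read_state();w=get_image('wrist')
T=np.eye(4);T[:3,:3]=s['tcp_rot'];T[:3,3]=s['eef_pos'];C=w['extrinsics']@T
T5=np.eye(4);a=np.radians(8.24);T5[:3,:3]=np.c_[[-np.cos(a),-np.sin(a),0],[-np.sin(a),np.cos(a),0],[0,0,-1]];T5[:3,3]=[.5383,.0245,.2]
w['extrinsics']=C@np.linalg.inv(T5)
im=cv2.imread('pics/w5.png');g=cv2.cvtColor(im,cv2.COLOR_BGR2GRAY).astype(int)
for u in (393,396,399):print(u,g[200:250,u])
print(J(onplane(w,[[398,210],[398,241]],.036,True)))
print('tile check',J(onplane(w,[[345,234]],.022,True)))"
```

```text
393 [163 158 141 130 126 125 120 116 124 155 185 202 195 173 188 232 246 249
 249 249 249 249 249 249 250 249 246 226 174 133 129 165 210 219 216 215
 216 215 214 217 221 230 242 247 248 248 247 247 246 246]
396 [163 158 140 125 123 129 128 119 125 164 218 240 242 221 207 235 247 249
 249 249 249 249 249 249 249 249 246 224 172 135 133 167 212 220 216 215
 216 216 214 217 222 223 207 186 178 175 171 164 160 158]
399 [163 158 141 125 120 123 126 119 126 164 216 240 241 220 203 230 245 249
 249 249 249 249 249 250 249 249 246 222 169 135 136 177 219 221 217 216
 217 215 214 217 222 222 198 170 163 163 163 163 162 163]
[[-81.13885503 123.32095445]
 [-44.27949373 126.84998654]]
tile check [[-47.25488951  68.07424977]]
```

>>> {"api": "send_rows", "payload": {"motion": [[[0.12,0.03,0],[0,0,0.1]],[[0.24,0.06,0],[0,0,0.22]],[[0.36,0.09,0],[0,0,0.34]],[[0.463,0.115,0],[0,0,0.425]],[[0.463,0.115,0.1],[0,0,0.425]],[[0.463,0.115,0.2],[0,0,0.425]],[[0.463,0.115,0.3],[0,0,0.425]],[[0.463,0.115,0.3],[0,0,0.425]]]}}

```text
time: 37.65
eef_pos: [0.5924, -0.0058, 0.064]
tcp_rot: [[-0.139, 0.99, -0.004], [0.99, 0.139, 0.0], [0.001, -0.004, -1.0]]
force: [0.0, 0.2, -1.4]
gripper_width: 0.0144
grasp_force: 61.3
```

```bash
python3 -c "
from h import *
s=st()
d=W([-64.5,2])-s['eef_pos'][:2];print(to_tool([*d,0],s['tcp_rot']))
# bar tilt / ends: near (left) end seen by wrist cam
w=get_image('wrist');U=4;hsv=cv2.cvtColor(cv2.resize(w['img'],None,fx=U,fy=U,interpolation=cv2.INTER_CUBIC),cv2.COLOR_RGB2HSV)
R=s['tcp_rot'];P=np.array([s['eef_pos']+R@[x,0,-.014] for x in(.132,.06)]);print(proj(w,P,True))
g=w['img'][:,:,:];u=int(proj(w,P,True)[0,0]);v=int(proj(w,P,True)[0,1]);print(w['img'][v-14:v+14:2,u])
print(w['img'][v+6,u-22:u+22:2].tolist())
"
```

```text
t 37.65 jig [-64.9   2.6] z 0.064 yaw -81.99 Fjig [0.1 0.2] -1.4 w 0.0144 wrist j [ -3.8   6.1  86.6  -0.   87.5 -11.9]
[-4.94081884e-03  3.64920585e-03 -1.62832444e-05]
[[322.11814186 -23.24371111]
 [322.06887173 143.42288317]]
[[20 22 24]
 [21 23 25]
 [22 23 25]
 [16 17 18]
 [11 12 14]
 [15 14 16]
 [12 14 15]
 [13 14 17]
 [12 14 15]
 [13 14 14]
 [11 13 15]
 [13 13 15]
 [13 14 16]
 [14 14 16]]
[[12, 13, 14], [12, 14, 16], [13, 14, 15], [14, 14, 15], [13, 12, 14], [10, 10, 12], [13, 13, 15], [11, 13, 14], [11, 12, 13], [14, 14, 14], [14, 13, 16], [11, 13, 15], [11, 12, 13], [13, 13, 14], [15, 15, 16], [13, 14, 15], [13, 13, 14], [13, 14, 16], [13, 14, 15], [11, 13, 13], [13, 13, 15], [14, 15, 16]]
```

>>> {"api": "send_rows", "payload": {"motion": [[[0,0.004,0.08],[0,0,0]],[[0,0.004,0.16],[0,0,0]],[[0,0.004,0.22],[0,0,0]],[[0,0.004,0.26],[0,0,0]],[[0,0.004,0.26],[0,0,0]]]}}

```text
time: 38.33
eef_pos: [0.5938, -0.0053, 0.0346]
tcp_rot: [[-0.139, 0.99, -0.001], [0.99, 0.139, 0.0], [0.0, -0.001, -1.0]]
force: [0.8, 0.5, -1.3]
gripper_width: 0.0144
grasp_force: 61.3
```

```bash
python3 -c "
from h import *
s=st();print(s['torque'])"
```

```text
t 38.325 jig [-63.5   2.9] z 0.0346 yaw -82.0 Fjig [0.8 0.4] -1.3 w 0.0144 wrist j [ -3.8   7.2  88.4  -0.   84.4 -11.8]
[-0.02614059 -0.04730639 -0.02301806]
```

>>> {"api": "send_rows", "payload": {"motion": [[[0,-0.004,0.03],[0,0,0]],[[0,-0.006,0.05],[0,0,0]],[[0,-0.006,0.065],[0,0,0]],[[0,-0.006,0.07],[0,0,0]],[[0,-0.006,0.07],[0,0,0]]]}}

```text
time: 38.95
eef_pos: [0.5934, -0.0054, 0.0268]
tcp_rot: [[-0.139, 0.99, 0.0], [0.99, 0.139, 0.0], [-0.0, 0.0, -1.0]]
force: [0.8, -0.1, -0.8]
gripper_width: 0.0144
grasp_force: 61.3
```

```bash
python3 -c "
from h import *
s=st();print(s['torque'])"
```

```text
t 38.95 jig [-63.9   2.9] z 0.0268 yaw -82.01 Fjig [ 0.8 -0.2] -0.8 w 0.0144 wrist j [ -3.8   7.4  89.    0.   83.5 -11.8]
[ 0.08637291 -0.20792622 -0.14607461]
```

>>> {"api": "send_rows", "payload": {"motion": [[[0,0,0.008],[0,0,0]],[[0,0,0.008],[0,0,0]]]}}

```text
time: 39.2
eef_pos: [0.5935, -0.0054, 0.0266]
tcp_rot: [[-0.139, 0.99, 0.001], [0.99, 0.139, -0.0], [-0.0, 0.001, -1.0]]
force: [-1.6, 1.2, 5.0]
gripper_width: 0.014
grasp_force: 62.0
```

>>> {"api": "send_rows", "payload": {"motion": [[[0,0,0],[0,0,0]],[[0,0,0],[0,0,0]],[[0,0,0],[0,0,0]],[[0,0,-0.15],[0,0,0]],[[0,0,-0.4],[0,0,0]],[[0,0,-0.7],[0,0,0]],[[0,0,-1.0],[0,0,0]]], "gripper": 0.35}}

```text
time: 40.08
eef_pos: [0.5934, -0.0055, 0.1484]
tcp_rot: [[-0.139, 0.99, 0.001], [0.99, 0.139, -0.0], [-0.0, 0.001, -1.0]]
force: [0.1, -0.0, -0.4]
gripper_width: 0.0298
grasp_force: 0.0
```

>>> {"api": "send_rows", "payload": {"motion": [[[0.25,-0.25,-0.1],[0,0,0]],[[0.5,-0.5,-0.2],[0,0,0]],[[0.75,-0.75,-0.3],[0,0,0]],[[1.0,-1.0,-0.4],[0,0,0]],[[1.0,-1.0,-0.4],[0,0,0]],[[1.0,-1.0,-0.4],[0,0,0]]]}}

```text
time: 40.83
eef_pos: [0.4581, 0.0965, 0.1946]
tcp_rot: [[-0.139, 0.99, 0.002], [0.99, 0.139, -0.0], [-0.0, 0.002, -1.0]]
force: [0.8, -1.2, 0.3]
gripper_width: 0.0299
grasp_force: 0.0
```

```bash
python3 -c "
from h import *
s=st();d=get_image('top');U=4;hsv=cv2.cvtColor(cv2.resize(d['img'],None,fx=U,fy=U,interpolation=cv2.INTER_CUBIC),cv2.COLOR_RGB2HSV)
b=(hsv[:,:,0]>12)&(hsv[:,:,0]<25)&(hsv[:,:,1]>90)&(hsv[:,:,2]>150);b[:150*U]=0;b[240*U:]=0;b[:,:270*U]=0;b[:,410*U:]=0
for c in blobs(b,20*U*U):
  r=rect(onplane(d,(c+.5)/U-.5,.042));print('top bar',J(r[0]),r[1]-8.1,r[2])
w=get_image('wrist');hsv=cv2.cvtColor(cv2.resize(w['img'],None,fx=U,fy=U,interpolation=cv2.INTER_CUBIC),cv2.COLOR_RGB2HSV)
b=(hsv[:,:,0]>12)&(hsv[:,:,0]<25)&(hsv[:,:,1]>110)&(hsv[:,:,2]>200)
for c in blobs(b,40*U*U):
  r=rect(onplane(w,(c+.5)/U-.5,.042,True));print('wrist bar',J(r[0]),r[1]-8.1,r[2])
"
```

```text
t 40.825 jig [-183.5  122.8] z 0.1946 yaw -81.99 Fjig [ 0.7 -1.3] 0.3 w 0.0299 wrist j [  7.8 -15.6  93.8  -0.  101.7  -0.3]
top bar [[-64.21198774   2.97973536]] -89.72316417694091 (266.80609130859375, 16.10482406616211)
```

```bash
python3 -c "
from plant import *
print(hand_in())"
```

```text
the job is handed in; nothing more can be done
None
```

I handed the job in at about 41 s, with no verdict returned: before the bar went in, the three tiles measured flush to about 1 mm and tight against the stop after a 13 N press; the bar then measured down in both notches, about 1 to 3 mm off centre, and I did not re-measure the tiles or the bystanders after that.

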